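# Lock the colour reference plate onto the cell-sorting jig

### The arm

A 6-joint arm with a two-finger parallel gripper is mounted at the origin on the work surface. World frame = base frame: x ahead of the robot, y to its left, z up, the work surface at z = 0. Lengths are in m, angles in rad, forces in N, time in s.
With the tool pointing down it reaches from about 0.4 to 0.825 m from the base axis. Payload 7 kg.
Tool frame: the origin (TCP) lies at the very end of the fingers, on their centre line; the grasp point (between the pads) lies 19 mm behind it; z points along the fingers, y is the line along which they close (so a half turn about z gives the same grasp; the last joint's range is limited). The gripper opens to 85 mm and grips with 20 to 120 N. Pads are 22 mm wide; open, the fingers measure 114 mm over their backs; the gripper's body (76 mm by 85 mm) begins 54 mm behind the grasp point. The pads swing forward as they close: fully open they stand 13 mm farther back than shut.
Start: joints at [1.519, 0.359, 0.012, 0, -1.224, -0.288], TCP at [0.225, 0.636, 0.231] pointing down, gripper open.
Joint ranges: [-3.07, 3.07], [-1.43, 2.12], [-1.02, 1.25], [-3.03, 1.67], [-3.05, -0], [-3.03, 3.03]. Speed limits (rad/s): [2.39, 2.39, 3.01, 3.14, 3.14, 3.14].

### API

Orientations are given as a unit quaternion [w, x, y, z].
In Python, from station import manip, cams, hand_in, finder gives the robot as it stands.
- The arm moves only by the shell command python3 -m handwheel 'ROWS' [OPENING] [FORCE]. ROWS is a JSON list of rows, 1 to 8 of them, each of 4 numbers: dx, dy, dz in m, then a turn about the tool's z in rad; each row shifts and turns the commanded pose from where the row before left it, along the tool's axes as they then stand; what a row does not reach is not made up. A row lasts 1/10 s, in which the tool goes at most 0.05 m and 0.15 rad, less where a joint would pass 70% of its speed; a pose out of reach is approached as far as the arm can. OPENING is the finger opening in m, set as the command begins (- or left out keeps the last). The fingers move at their own pace and stop on an object; FORCE is the grip in N (left out, the last holds). Time passes only in rows, so rows that do not move let the fingers close. It prints the time, the measured TCP pose, the force, the opening and the grip force at its end.
- manip.get_state(): the state, without advancing time (a new reading comes with each control period).
- cams.camera(name): name is "side" or "top"; returns (picture, depth): 400x640x3 uint8, red, green, blue; 400x640 float32, m along the optical axis (not along the pixel's ray), 0 where there is no reading.
- cams.camera_info(name): a dict with "vertical_fov" (degrees; the focal length in pixels is half the picture's height over the tangent of half this angle, whatever the lens; pixels are square), "cx", "cy" (the principal point, pixels), "dist_coeffs" ([k1, k2, p1, p2, k3] as OpenCV has them; the pictures are not rectified), "extrinsics" (4x4, takes a point from world to camera coordinates). Camera axes: x right, y up, looking along -z (the intrinsics and any distortion apply to the point x, -y, -z); pixel columns grow to the right and rows downward; lengths in m; the calibration is good to about 2 mm. A picture is of the moment at which its call begins. camera_info takes no time and is no camera call.
- hand_in(): hands the job in; it is judged then, once.
Trained networks look in the newest picture that a camera, given by its name, has taken for a name from the list of things; names that differ only in an ending like _2 or _b are one class to them, and where a whole thing is asked for, a point or a joint stands for the part that bears it (a point fixed in the world has none). Each returns a list of dicts, best first, with "conf" (0 to 1); they miss things now and then, are a little off and sometimes report something else, mostly with a low value. They report only what shows in the picture. A call takes as long as a camera call. They do not tell look-alikes from the thing itself.
- finder.spot_in(camera, label): "point" ([x, y, z] in m, in world coordinates, good to about 4 mm: the middle of the surface that is visible of it).
- finder.outline_of(camera, label): "region" (400x640 bool, what is visible of it).
The state is a dict: "time_s": time; "joint_pos": joint angles; "joint_velocities": joint speeds; "tau": joint torques, N m; "position": TCP position; "tcp_rot": TCP orientation; "force": force on the tool from outside, world axes, zero at the start; "ft_torque": the same for the moment, N m; "gripper_width": finger opening in m; "gripper_force": force on a finger pad.
Only numpy, scipy, OpenCV 4.12 (cv2) and the standard library are available. Lean on these libraries where they do the work, as an engineer would, in place of code of your own. Each camera call takes 0.05 s, during which the arm holds its last target. There are 200 camera calls.

### The job

Pick up the white colour reference plate by its black bridge handle and mount it on the blue sloped jig: put the large end of its keyhole over the brass stud head, press it down on the sprung platen, slide it down the slope until the stud is at the far end of the slot, then let it spring up so the head locks in its pocket, and let go. Feel your way gently: never push the plate against the jig harder than 25 N, and leave the other things alone.

Things in the scene. Friction and masses are not known exactly. Their poses are not given: they have to be found in the camera images.
- plate: Loose white plate, about 0.2 kg, 120 (x) x 150 (y) x 8 thick (z), lying flat; origin at the centre of its underside. Coloured swatches along both y edges, keyhole on the line y = 0. Mount it with its x axis up the slope, parallel to the bed's x.
- plate_hole (a point): Centre of the keyhole's large end, a 25 mm through hole, level with the plate's underside (plate x = -18, y = 0, z = 0). From it a 12 mm wide slot runs towards plate +x.
- plate_pocket (a point): Centre of the pocket at the slot's far end, 24 x 24 and 3 deep in the top face (5 of plate left under it), level with the underside: plate x = +12, y = 0, z = 0; 30 from the hole's centre. From x = -5.5 to 0 the plate beside the slot is the full 8 thick, so the head locks in the pocket. The slot's end stops the stud 1 past the pocket's centre.
- plate_handle (a point): Middle of the black bridge handle: a bar 14 wide (plate x), 16 high (38 to 54 above the underside, this point at 46), 80 long (plate y), posts 10 thick at y = +-35, 60 free between. Plate x = +12, y = 0. Pinch its 14 mm width, fingers closing along plate x.
- bed: Fixed blue bed of the jig, 190 (x) x 170 (y), sloping 20 degrees (0.35 rad), low side -x, roughly towards the robot. Origin at the middle of its top face; x points up the slope, z out of the bed. Heights of the plate's underside above the bed: 22 lying on the stud head, 14 once the hole has dropped over it, 9 or less to slide under it (6 lowest), 12 locked.
- bed_slot (a point): Middle of the T-slot along the bed's x, on the bed's top face (the bed's origin). A stud stands in it, along the bed's z: 8 mm steel shank, 20 mm brass head, underside 17 and top 22 above the bed. It is clamped fast at bed y = 0 and at any x from -25 to +25 of this point: it differs each time and is not measured, so see or feel for it.
- platen (a joint): Travel (m) of the sprung aluminium platen straight into the bed: 0 is up (top 14 above the bed), 0.008 the hard bottom. It pushes back with 3 N plus 0.6 N per mm. Two bars, 140 (x) x 36 (y), at y = +-40 of the bed. Reads about 0.002 with the plate locked, 0.005 or more while sliding under the head, 0 with the plate off or just lying there.
- cell_stack: Bystander: stack of dark square cells, 60 x 60 x 18; origin under its centre.
- jar: Bystander: jar, 54 across, 75 high; origin under its centre.
- tape_roll: Bystander: yellow disc-shaped roll, 90 across, 25 high; origin under its centre.
- brush: Bystander: flat brush with a wooden handle, 170 long; origin under its middle.
- driver: Bystander: red screwdriver, 180 long; origin under its middle.
Not all that is in view belongs to the job. What is meant by the plate is not turquoise, and is the smaller of those in its own colour.

How it is judged:
By the outcome, as a careful person would: the job done as asked, in the order asked, and still so for the second after the job is handed in, with the robot touching nothing.
It also fails if it takes over 72 s, if anything falls off the work surface, if the arm or the gripper's body presses on something with over 40 N, if the wrist force passes 120 N, or if a joint passes its speed limit or range.

## Working session

There is one attempt and no reset: what is moved stays moved. The work goes in short steps, Python scripts to look and compute and a shell command to move; the robot and the scene stay as the last step left them, time stands still between calls to the robot, and variables do not carry over. Pictures are saved under pics/ and viewed, at most 10 in all, crops included, and the job is handed in when it is done.

```bash
mkdir -p pics; ls; python3 - <<'E'
from station import manip,cams,finder
import cv2
s=manip.get_state();print({k:(v if not hasattr(v,'round') else v) for k,v in s.items()})
for n in("side","top"):
    im,d=cams.camera(n);cv2.imwrite(f"pics/{n}0.png",im[:,:,::-1]);print(n,cams.camera_info(n))
    for l in("plate","plate_hole","plate_handle","bed","platen"):
        for r in finder.spot_in(n,l)[:4]:print(n,l,r)
E
```

```text
pics
{'time_s': 0.0, 'joint_pos': array([ 1.51907487e+00,  3.59412607e-01,  1.10390619e-02, -3.85768801e-04,
       -1.22412405e+00, -2.88119301e-01]), 'joint_velocities': array([ 1.72760379e-03, -1.01986856e-03,  7.66495301e-04, -4.38029276e-05,
        1.88614385e-05,  7.47564346e-04]), 'tau': array([-2.25310346e-04, -5.83321309e+01,  2.93417680e+01,  6.93664491e+00,
       -5.93454941e-03, -7.18268751e-06]), 'position': array([0.22484099, 0.63591472, 0.23033203]), 'tcp_rot': array([ 8.66082521e-04,  9.85586751e-01, -1.69168557e-01, -7.97784449e-05]), 'force': array([0.22846214, 0.36886237, 0.2465215 ]), 'ft_torque': array([-0.00336709,  0.03636105, -0.02871935]), 'gripper_force': 0.0, 'gripper_width': 0.08518150853138849}
side {'vertical_fov': 46.348925539978886, 'cx': 319.5113607714287, 'cy': 194.52480542041727, 'dist_coeffs': array([-0.0866685,  0.       ,  0.       ,  0.       ,  0.       ]), 'extrinsics': array([[ 0.78229604, -0.62270735,  0.01576281, -0.42435379],
       [ 0.37082958,  0.48590066,  0.79144549, -0.24415686],
       [-0.50049809, -0.61329936,  0.61103647, -1.06
[... 1355 characters left out ...]
e {'point': [0.6313, -0.3484, 0.008], 'conf': 0.78}
top plate {'point': [0.5199, -0.1666, 0.0108], 'conf': 0.72}
top plate_hole {'point': [0.2471, -0.2888, 0.0104], 'conf': 0.87}
top plate_hole {'point': [0.5175, -0.1628, 0.0083], 'conf': 0.86}
top plate_hole {'point': [0.6327, -0.3467, 0.0089], 'conf': 0.67}
top plate_handle {'point': [0.5193, -0.1643, 0.0106], 'conf': 0.86}
top plate_handle {'point': [0.6333, -0.3492, 0.0095], 'conf': 0.69}
top plate_handle {'point': [0.2512, -0.2899, 0.0123], 'conf': 0.59}
top plate_handle {'point': [0.5017, -0.5039, 0.027], 'conf': 0.42}
top bed {'point': [0.5561, 0.2136, 0.0703], 'conf': 0.75}
top platen {'point': [0.5522, 0.2113, 0.0766], 'conf': 0.78}
```

View pics/top0.png

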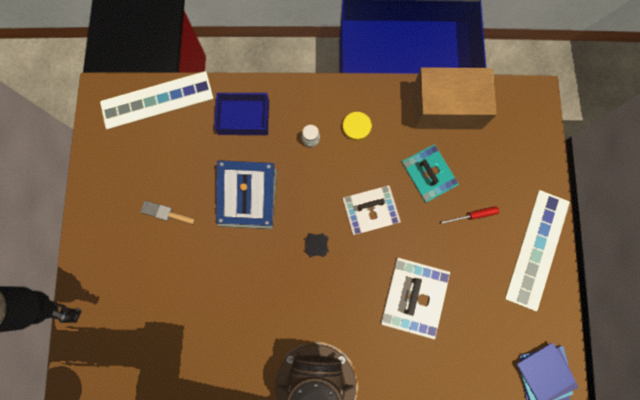

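View pics/side0.png

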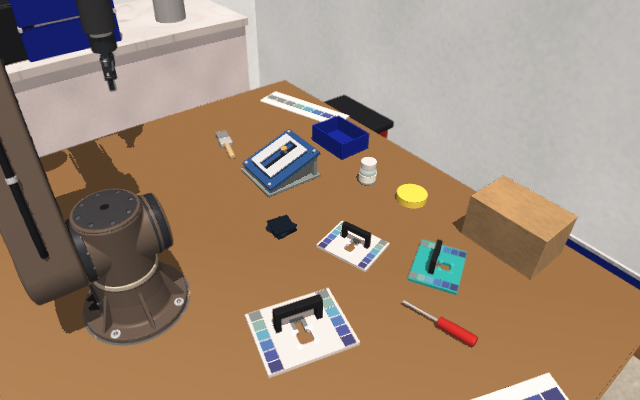

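Top view: candidates are the white plate at (371,210), the larger white plate at (416,298) and the turquoise plate at (430,173). The plate meant is (371,210), because it is the smaller of the two white ones. The jig is at (245,194), with the brass stud at about (243,187). I'll confirm it in a crop and measure it.

```bash
cat > h.py <<'E'
import numpy as np,cv2
from station import manip,cams,finder
def cal(n):
    c=cams.camera_info(n);f=200/np.tan(np.radians(c["vertical_fov"]/2))
    return np.array([[f,0,c["cx"]],[0,f,c["cy"]],[0,0,1]]),np.array(c["dist_coeffs"]),np.array(c["extrinsics"])
def rays(n,uv):
    K,D,E=cal(n);p=cv2.undistortPoints(np.array(uv,float).reshape(-1,1,2),K,D)[:,0]
    return np.c_[p[:,0],-p[:,1],-np.ones(len(p))],E
def cloud(n,d):
    v,u=np.mgrid[:400,:640];r,E=rays(n,np.c_[u.ravel(),v.ravel()])
    return ((r*d.reshape(-1,1)-E[:3,3])@E[:3,:3]).reshape(400,640,3)
def onplane(n,uv,nrm,off):  # point on plane nrm.p=off
    r,E=rays(n,uv);R=E[:3,:3];o=-R.T@E[:3,3];w=r@R
    return o+w*((off-o@nrm)/(w@nrm))[:,None]
def proj(n,P):
    K,D,E=cal(n);q=np.atleast_2d(P)@E[:3,:3].T+E[:3,3];q=q*[1,-1,-1]
    return cv2.projectPoints(q,np.zeros(3),np.zeros(3),K,D)[0][:,0]
E
python3 - <<'E'
from h import *
ims=[]
for n in("top","side"):
    im,d=cams.camera(n);P=cloud(n,d);np.savez(f"{n}.npz",im=im,d=d,P=P)
    for l,c in(("plate",(0.515,-0.167)),("bed",(0.553,0.205))):
        for r in finder.outline_of(n,l):
            m=r["region"]
            q=P[m&(d>0)]
            if len(q)==0 or np.hypot(*(np.median(q,0)[:2]-c))>.06: continue
            rect=cv2.minAreaRect(np.argwhere(m)[:,::-1].astype(np.float32))
            print(n,l,round(r["conf"],2),m.sum(),np.median(q,0).round(4),np.percentile(q[:,2],[2,25,50,75,98]).round(4),rect)
            np.save(f"{n}_{l}.npy",m)
            break
    for c in((0.515,-0.17,.02),(0.553,0.205,.07)):
        u,v=proj(n,c)[0].astype(int);ims.append(cv2.resize(im[v-45:v+45,u-55:u+55],(400,300),interpolation=cv2.INTER_CUBIC));print(n,c,u-55,v-45)
cv2.imwrite("pics/crop0.png",np.vstack([np.hstack(ims[:2]),np.hstack(ims[2:])])[:,:,::-1])
E
```

```text
top plate 0.68 1731 [ 0.5176 -0.1648  0.0081] [0.0014 0.0061 0.0081 0.0106 0.055 ] ((370.5755310058594, 209.7641143798828), (38.59831619262695, 48.762996673583984), 74.05460357666016)
top bed 0.77 3708 [0.5566 0.2173 0.0674] [0.0023 0.0506 0.0674 0.0852 0.097 ] ((245.0, 192.5), (67.0, 58.0), 90.0)
top (0.515, -0.17, 0.02) 317 164
top (0.553, 0.205, 0.07) 193 148
side bed 0.8 2432 [0.5488 0.2003 0.0647] [0.025  0.048  0.0647 0.0821 0.0959] ((280.68231201171875, 157.74066162109375), (40.555084228515625, 67.6320571899414), 52.85331344604492)
side (0.515, -0.17, 0.02) 297 196
side (0.553, 0.205, 0.07) 225 111
```

View pics/crop0.png

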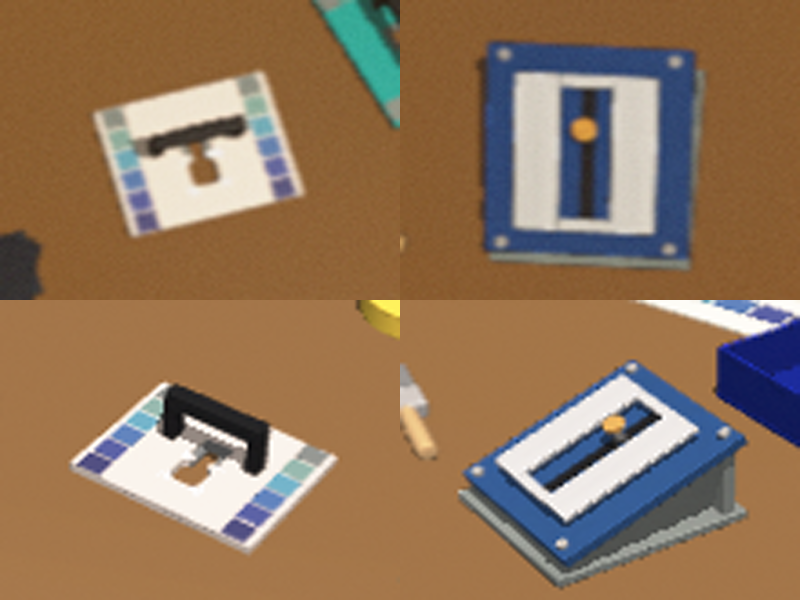

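The crop confirms the plate: white, smaller, with its handle towards +x. But the side and top cameras disagree by about 1–2 cm everywhere, so I'll fit both and check each against the gripper, whose pose is known.

```bash
cat > fit.py <<'E'
from h import *
from scipy.optimize import least_squares as ls
f=lambda a,o:(np.array(a,float)+.5)/(400/110)-.5+o
Rz=lambda a:np.array([[np.cos(a),-np.sin(a),0],[np.sin(a),np.cos(a),0],[0,0,1]])
Ry=lambda a:np.array([[np.cos(a),0,np.sin(a)],[0,1,0],[-np.sin(a),0,np.cos(a)]])
pl={"top":f([(95,112),(262,72),(303,193),(132,236)],(317,164)),"side":f([(165,381-300),(337,457-300),(249,246),(72,163)],(297,196))}
bd={"top":f([(104,55),(276,62),(269,249),(101,242)],(193,148)),"side":f([(231,68),(325,133),(161,244),(77,172)],(225,111))}
sg=np.array([(1,1,0),(1,-1,0),(-1,-1,0),(-1,1,0)])
st={"top":f([(184,129)],(193,148)),"side":f([(213,124)],(225,111))}
if __name__=="__main__":
  for n in pl:
    M=sg*[.06,.075,0]+[0,0,.008]
    r=ls(lambda p:(proj(n,M@Rz(p[2]).T+[p[0],p[1],0])-pl[n]).ravel(),[.515,-.17,.28]);print(n,"plate",r.x.round(4),r.fun.round(1))
    # bed with tilt, z free, screws inset unknown: assume symmetric
    g=lambda p:(sg*[p[4],p[5],0])@(Rz(p[3])@Ry(-.35)).T+p[:3]
    r=ls(lambda p:np.r_[(proj(n,g(p))-bd[n]).ravel(),(p[4]-.083)*200,(p[5]-.073)*200],[.55,.2,.07,0,.083,.073]);print(n,"bed",r.x.round(4),r.fun.round(1))
    B=Rz(r.x[3])@Ry(-.35);nr=B[:,2];o=r.x[:3]
    print(" stud top in bed",((onplane(n,st[n],nr,nr@o+.022)-o)@B).round(4), "tcp px",proj(n,[.2248,.6359,.2303]).round(1))
E
python3 fit.py
python3 - <<'E'
from h import *
for n in("top","side"):
    im=np.load(n+".npz")["im"];u,v=proj(n,[.2248,.6359,.26])[0].astype(int);a,b=max(u-55,0),max(v-45,0)
    c=im[b:b+90,a:a+110];print(n,a,b);cv2.imwrite(f"pics/g_{n}.png",cv2.resize(c,(400,300))[:,:,::-1])
A=[cv2.imread(f"pics/g_{n}.png") for n in("top","side")];cv2.imwrite("pics/g.png",np.hstack(A))
E
```

```text
top plate [ 0.5305 -0.167   0.265 ] [-0.2 -1.2  0.2 -2.1 -0.1  1.3  0.   1.9]
top bed [ 0.5821  0.2307 -0.0101 -0.0419  0.0821  0.074 ] [-0.  -0.2 -0.3  0.1  0.2  0.2  0.1 -0.1 -0.2  0.2]
 stud top in bed [[ 0.0235 -0.0006  0.022 ]] tcp px [[ 65.4 305.8]]
side plate [ 0.5297 -0.1568  0.274 ] [-0.2 -1.5 -0.2 -0.4  0.3  1.8 -0.  -0.3]
side bed [ 0.5758  0.2472  0.054  -0.0581  0.0846  0.0711] [ 0.1 -1.3 -1.2 -0.1  0.2  1.5  0.9 -0.2  0.3 -0.4]
 stud top in bed [[ 0.0208 -0.0067  0.022 ]] tcp px [[113.7  88.4]]
top 4 261
side 56 34
```

View pics/g.png

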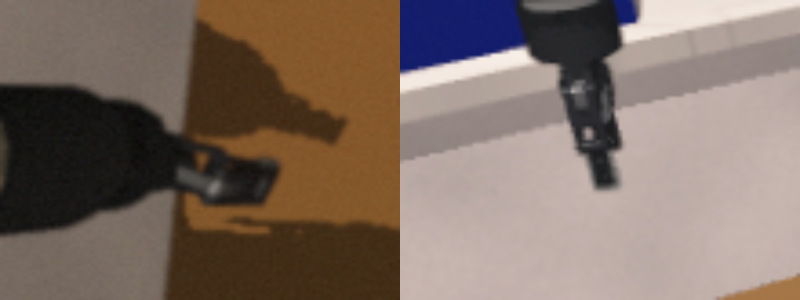

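The crop scale is anisotropic (300/90 vertically), which is my bug. I'll fix it and project both fingertips.

```bash
sed -i 's|^f=.*|f=lambda a,o:(np.array(a,float)+.5)/[400/110,300/90]-.5+o|' fit.py; python3 fit.py
python3 - <<'E'
from h import *
t=np.array([.2248,.6359,.2303+.013]);y=np.array([-.333,-.943,0])
for n in("top","side"): print(n,[proj(n,t+s*y*w)[0].round(1) for s in(1,-1) for w in(.0425,.057)])
E
```

```text
top plate [ 0.5183 -0.1668  0.2697] [-0.3 -0.   0.1 -0.2  0.   0.2  0.1 -0. ]
top bed [ 0.5552  0.2187  0.059  -0.0426  0.0849  0.0707] [-0.1 -0.  -0.1  0.1  0.2  0.1 -0.  -0.2  0.4 -0.5]
 stud top in bed [[ 0.0245 -0.0007  0.022 ]] tcp px [[ 65.4 305.8]]
side plate [ 0.5193 -0.1684  0.2679] [-0.1  0.1  0.2 -0.1  0.2  0.3 -0.4 -0.4]
side bed [ 0.5531  0.2136  0.0658 -0.0457  0.0849  0.0708] [ 0.1  0.  -0.2  0.   0.2  0.2 -0.1 -0.3  0.4 -0.4]
 stud top in bed [[ 0.0219 -0.0044  0.022 ]] tcp px [[113.7  88.4]]
top [array([ 77.6, 312. ]), array([ 82.8, 314. ]), array([ 47.8, 299.9]), array([ 42.8, 297.8])]
side [array([112.4,  90.1]), array([112.3,  92.1]), array([112.9,  79.2]), array([113. ,  77.4])]
```

Now the cameras agree: the plate is at about (0.519, -0.1675) with yaw 0.27. Next is a joint fit of the bed and stud, plus a helper that gives the remaining shift in tool axes.

```bash
cat > go.py <<'E'
import sys
from h import *
from scipy.spatial.transform import Rotation as R
def go(p,yaw):
    s=manip.get_state();q=s["tcp_rot"];M=R.from_quat(np.r_[q[1:],q[0]]).as_matrix()
    y=np.arctan2(M[1,1],M[0,1]);t=-((yaw-y+np.pi/2)%np.pi-np.pi/2)   # tool z down: world turn = -tool turn
    M2=M@R.from_euler("z",t).as_matrix()
    print("t",s["time_s"],"pos",s["position"].round(4),"yaw",y.round(4),"force",s["force"].round(1),"w",round(s["gripper_width"],4),"j",s["joint_pos"].round(2))
    print("turn",t.round(4),"then shift",(M2.T@(np.array(p)-s["position"])).round(4),"(no turn:",(M.T@(np.array(p)-s["position"])).round(4),")")
if __name__=="__main__":
    a=list(map(float,sys.argv[1:]));go(a[:3],a[3])
E
python3 - <<'E'
from fit import *
g=lambda p:np.vstack([(sg*[p[4],p[5],0]),[p[6],0,.022]])@(Rz(p[3])@Ry(-.35)).T+p[:3]
# per-camera world offset d (calibration ~2mm) with prior
def res(q):
    p=q[:7];o=[]
    for i,n in enumerate(("top","side")):
        o.append((proj(n,g(p)+q[7+3*i:10+3*i])-np.vstack([bd[n],st[n]])).ravel()*2)
    return np.r_[np.concatenate(o),q[7:]/.002]
r=ls(res,[.55,.21,.065,-.04,.085,.071,.022]+[0]*6);print(r.x.round(4),r.fun.round(1))
p=r.x;B=Rz(p[3])@Ry(-.35)
for n in("top","side"):
    P=np.load(n+".npz")["P"];m=np.load(n+"_bed.npy");Q=(P[m]-p[:3])@B;im=np.load(n+".npz")["im"][m].astype(int)
    blue=(im[:,2]>im[:,0]+40)&(abs(Q[:,0])<.08)&(abs(Q[:,1])<.08);print(n,"blue bed z",np.median(Q[blue,2]).round(4))
    wh=(im.min(1)>170)&(abs(Q[:,2]-.014)<.01);print(" platen bars x,y range",np.percentile(Q[wh],[2,98],0).round(4),"z",np.median(Q[wh,2]))
print("stud top world",g(p)[4].round(4))
E
python3 go.py 0.5295 -0.1643 0.12 0.269
```

```text
[ 5.554e-01  2.178e-01  6.180e-02 -4.350e-02  8.520e-02  7.040e-02
  2.370e-02 -5.000e-04  3.000e-04 -2.000e-04  5.000e-04 -3.000e-04
  2.000e-04] [ 0.1 -0.5 -0.1 -0.1  0.3  0.3  0.1 -0.2 -0.4  0.4  0.3  0.6 -0.5  0.2
  0.5  0.7  0.1  0.1 -0.6 -1.5 -0.2  0.1 -0.1  0.2 -0.1  0.1]
top blue bed z -0.0001
 platen bars x,y range [[-0.0664 -0.0545  0.0078]
 [ 0.0677  0.0553  0.0196]] z 0.01365363008508823
side blue bed z -0.0009
 platen bars x,y range [[-0.0672 -0.0591  0.0079]
 [ 0.0683  0.0545  0.0172]] z 0.013032510116418823
stud top world [0.57   0.2171 0.0906]
t 0.9 pos [0.225  0.6364 0.2313] yaw -1.9106 force [-0.3  0.5  0.5] w 0.0853 j [ 1.52  0.36  0.01  0.   -1.22 -0.29]
turn 0.962 then shift [ 0.8528 -0.0808  0.1113] (no turn: [0.554  0.6534 0.1113] )
```

```bash
python3 -m handwheel '[[0,0,0,0.1375],[0,0,0,0.1375],[0,0,0,0.1375],[0,0,0,0.1375],[0,0,0,0.1375],[0,0,0,0.1375],[0,0,0,0.137],[0.04,-0.004,0,0]]' 0.045
python3 -m handwheel '[[0.045,-0.004,0,0],[0.045,-0.004,0,0],[0.045,-0.004,0,0],[0.045,-0.004,0,0],[0.045,-0.004,0,0],[0.045,-0.004,0,0],[0.045,-0.004,0,0],[0.045,-0.004,0,0]]'
python3 -m handwheel '[[0.045,-0.004,0,0],[0.045,-0.004,0,0],[0.045,-0.004,0,0],[0.045,-0.004,0,0],[0.045,-0.004,0,0],[0.045,-0.004,0,0],[0.045,-0.004,0,0],[0.045,-0.004,0,0]]'
python3 go.py 0.5306 -0.1644 0.10 0.269
```

```text
time_s: 1.7
position: [0.2385, 0.6011, 0.2299]
tcp_rot: [0.0, 0.795, -0.607, 0.0]
force: [0.8, -0.8, -0.5]
gripper_width: 0.0449
gripper_force: 0.0
time_s: 2.5
position: [0.3663, 0.2586, 0.2317]
tcp_rot: [-0.001, 0.796, -0.606, -0.0]
force: [0.9, 0.8, 0.0]
gripper_width: 0.0448
gripper_force: 0.0
time_s: 3.3
position: [0.493, -0.0801, 0.2317]
tcp_rot: [-0.0, 0.796, -0.606, 0.0]
force: [1.2, 0.3, 1.0]
gripper_width: 0.0451
gripper_force: 0.0
t 3.3 pos [ 0.493  -0.0801  0.2317] yaw -2.8726 force [1.2 0.3 1. ] w 0.0451 j [ 0.23  0.07 -0.37  0.   -1.14  0.04]
turn 0.0 then shift [ 0.0912 -0.0138  0.1318] (no turn: [ 0.0912 -0.0137  0.1318] )
```

```bash
python3 -m handwheel '[[0.045,-0.007,0,0],[0.046,-0.007,0,0],[0,0,0.045,0],[0,0,0.045,0],[0,0,0.04,0],[0,0,0,0]]'
python3 go.py 0.5306 -0.1644 0.027 0.269
python3 - <<'E'
from h import *
L=[]
for n in("top","side"):
    im,d=cams.camera(n);u,v=proj(n,(0.52,-.165,.05))[0].astype(int);L.append(cv2.resize(im[v-40:v+40,u-40:u+40],(400,400),interpolation=cv2.INTER_CUBIC))
cv2.imwrite("pics/pre.png",np.hstack(L)[:,:,::-1])
E
```

```text
time_s: 3.9
position: [0.5263, -0.1623, 0.0964]
tcp_rot: [0.003, 0.795, -0.606, -0.004]
force: [-0.1, -0.4, -0.7]
gripper_width: 0.045
gripper_force: 0.0
t 3.9 pos [ 0.5263 -0.1623  0.0964] yaw -2.8741 force [-0.1 -0.4 -0.7] w 0.045 j [ 0.06  0.29 -0.43 -0.   -0.86  0.21]
turn -0.0015 then shift [ 0.0034 -0.0042  0.0693] (no turn: [ 0.0034 -0.0042  0.0693] )
```

View pics/pre.png

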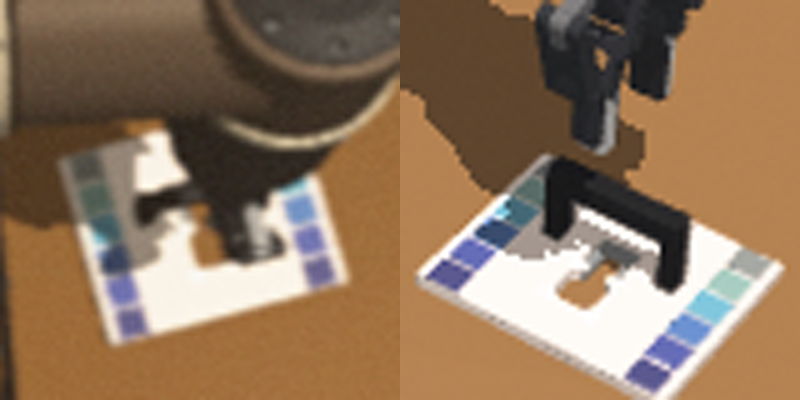

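The side view shows the fingers above the bar at about (600,150) and straddling it; the top view agrees. I'll descend and grip.

```bash
python3 -m handwheel '[[0.003,-0.004,0,0],[0,0,0.03,0],[0,0,0.025,0],[0,0,0.012,0],[0,0,0,0],[0,0,0,0]]'
python3 go.py 0.5306 -0.1644 0.027 0.269
```

```text
time_s: 4.6
position: [0.5362, -0.1641, 0.0358]
tcp_rot: [-0.001, 0.796, -0.606, 0.001]
force: [-1.1, -0.2, 0.2]
gripper_width: 0.045
gripper_force: 0.0
t 4.6 pos [ 0.5362 -0.1641  0.0358] yaw -2.872 force [-1.1 -0.2  0.2] w 0.045 j [ 0.05  0.38 -0.48  0.   -0.72  0.22]
turn 0.0006 then shift [-0.0012  0.0055  0.0088] (no turn: [-0.0012  0.0055  0.0088] )
```

```bash
python3 -m handwheel '[[-0.001,0.005,0.008,0],[0,0,0,0],[0,0,0,0]]'
python3 -m handwheel '[[0,0,0,0],[0,0,0,0],[0,0,0,0],[0,0,0,0],[0,0,0,0],[0,0,0,0],[0,0,0,0]]' 0.0 30
python3 go.py 0.5306 -0.1644 0.027 0.269
```

```text
time_s: 4.9
position: [0.5297, -0.1645, 0.0267]
tcp_rot: [-0.0, 0.796, -0.606, 0.0]
force: [-0.6, -0.5, 1.4]
gripper_width: 0.0452
gripper_force: 0.0
time_s: 5.6
position: [0.5302, -0.1644, 0.0266]
tcp_rot: [-0.0, 0.796, -0.606, 0.0]
force: [-0.8, 1.1, 5.2]
gripper_width: 0.0131
gripper_force: 30.8
t 5.6 pos [ 0.5302 -0.1644  0.0266] yaw -2.8724 force [-0.8  1.1  5.2] w 0.0131 j [ 0.05  0.38 -0.5   0.   -0.69  0.22]
turn 0.0002 then shift [ 0.0001 -0.0004 -0.0004] (no turn: [ 0.0001 -0.0004 -0.0004] )
```

The plate is gripped. The tool can't be tilted, so the plan is:
1. Carry the plate flat over the jig.
2. Touch down and loosen the fingers slightly, so the plate lies on the slope while still caged by them.
3. Nudge it until the hole drops over the head, then regrip lightly and press.

```bash
cat > bedm.py <<'E'
from h import *
o=np.array([.5554,.2178,.0618]);xs=.0237;yaw=-.0435
c,s=np.cos(yaw),np.sin(yaw);a=.35
B=np.array([[c,-s,0],[s,c,0],[0,0,1]])@np.array([[np.cos(a),0,-np.sin(a)],[0,1,0],[np.sin(a),0,np.cos(a)]])
bar=lambda x,h:o+B@[x+.012,0,h+.046]   # bar centre for plate centre at bed x, underside h, parallel to bed
tcp=lambda x,h:bar(x,h)-[0,0,.019]
tobed=lambda p:(np.array(p)-o)@B
E
python3 -m handwheel '[[0,0,-0.02,0],[0,0,-0.03,0],[0,0,-0.045,0],[0,0,-0.045,0],[0,0,-0.045,0],[0,0,0,0]]'
python3 - <<'E'
from bedm import *
from go import go
for n,x,h in(("over",xs+.018,.014),("locked",xs-.012,.012)):print(n,tcp(x,h).round(4))
p=tcp(xs+.018,.014);print(B[:,2],B[:,0]);go([p[0],p[1],.21],yaw)
E
```

```text
time_s: 6.2
position: [0.5327, -0.1649, 0.2175]
tcp_rot: [-0.003, 0.796, -0.606, 0.004]
force: [0.0, -0.7, -2.2]
gripper_width: 0.0132
gripper_force: 30.0
over [0.5852 0.2165 0.1176]
locked [0.5578 0.2177 0.1054]
[-0.34257343  0.01491135  0.93937271] [ 0.93848409 -0.04084983  0.34289781]
t 6.2 pos [ 0.5327 -0.1649  0.2175] yaw -2.8718 force [ 0.  -0.7 -2.2] w 0.0132 j [ 0.05  0.17 -0.28  0.   -1.11  0.22]
turn 0.3133 then shift [-0.3833 -0.0358  0.0076] (no turn: [-0.3537 -0.1522  0.0076] )
```

```bash
python3 -m handwheel '[[0,0,0,0.104],[0,0,0,0.104],[0,0,0,0.105],[-0.044,-0.004,0,0],[-0.044,-0.004,0,0],[-0.044,-0.004,0,0],[-0.044,-0.004,0,0],[-0.044,-0.004,0,0]]'
python3 -m handwheel '[[-0.044,-0.004,0,0],[-0.044,-0.004,0,0],[-0.044,-0.004,0,0],[-0.03,-0.003,0,0],[0,0,0,0],[0,0,0,0],[0,0,0,0]]'
python3 go.py 0.5852 0.2165 0.16 -0.0435
python3 - <<'E'
from h import *
L=[]
for n in("top","side"):
    im,d=cams.camera(n);u,v=proj(n,(0.56,.21,.1))[0].astype(int);L.append(cv2.resize(im[v-45:v+45,u-45:u+45],(400,400),interpolation=cv2.INTER_CUBIC))
    print(n,proj(n,(0.56,.21,.1))[0].astype(int)-45)
cv2.imwrite("pics/over.png",np.hstack(L)[:,:,::-1])
E
```

```text
time_s: 7.0
position: [0.5586, 0.0561, 0.2101]
tcp_rot: [-0.001, -0.691, 0.723, 0.001]
force: [0.1, -0.4, -1.4]
gripper_width: 0.0135
gripper_force: 29.9
time_s: 7.7
position: [0.581, 0.2149, 0.2104]
tcp_rot: [-0.001, -0.691, 0.723, 0.0]
force: [-0.0, 0.3, -1.5]
gripper_width: 0.0133
gripper_force: 29.9
t 7.7 pos [0.581  0.2149 0.2104] yaw 3.0972 force [-0.   0.3 -1.5] w 0.0133 j [ 0.67  0.28 -0.15 -0.   -1.14 -0.71]
turn -0.0009 then shift [-0.0019 -0.0042  0.0504] (no turn: [-0.0019 -0.0042  0.0504] )
top [199 144]
side [236 101]
```

View pics/over.png

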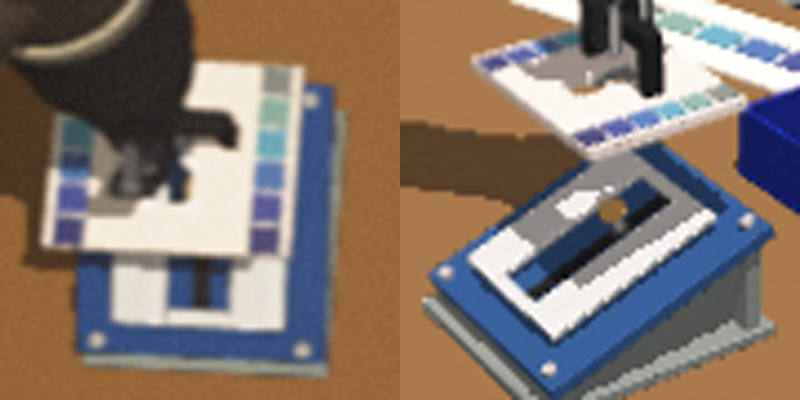

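The plate is held flat and square to the bed. Top corners are at crop (303,67), (288,255), (42,248); side corners at (475,60), (590,158), (745,98). I'll check the plate's lateral offset in the grip.

```bash
python3 - <<'E'
from fit import *
from bedm import *
g=lambda a,o:(np.array(a,float)+.5)/(400/90)-.5+o
T={"top":([1,2,3],g([(304,67),(288,255),(42,247)],(199,144))),"side":([3,2,1],g([(473,60),(592,152),(747,97)],np.array((236,101))))}
T["side"][1][:,0]-=90
M=sg*[.06,.075,0]
for n,(i,uv) in T.items():
    r=ls(lambda p:(proj(n,M[i]@Rz(p[2]).T+[p[0],p[1],.1914])-uv).ravel(),[.57,.21,-.04])
    p=r.x;print(n,p.round(4),r.fun.round(1),"tcp in plate",(Rz(p[2]).T@[.581-p[0],.2149-p[1],0]).round(4))
E
```

```text
top [ 0.569   0.2157 -0.0393] [-0.4 -0.1  0.1  0.4  0.3 -0.3] tcp in plate [ 0.0121 -0.0003  0.    ]
side [ 0.5706  0.2144 -0.0363] [-0.4 -0.3 -0.   0.   0.4  0.2] tcp in plate [0.0103 0.0009 0.    ]
```

```bash
python3 -m handwheel '[[-0.002,-0.004,0,0],[0,0,0.03,0],[0,0,0.03,0],[0,0,0.015,0],[0,0,0,0],[0,0,0,0],[0,0,0,0]]'
python3 go.py 0.5852 0.2165 0.126 -0.0435
```

```text
time_s: 8.5
position: [0.5866, 0.2178, 0.1378]
tcp_rot: [0.001, -0.691, 0.723, -0.0]
force: [-0.1, -0.2, -0.9]
gripper_width: 0.0136
gripper_force: 29.9
t 8.5 pos [0.5866 0.2178 0.1378] yaw 3.0975 force [-0.1 -0.2 -0.9] w 0.0136 j [ 0.67  0.35 -0.23  0.   -0.99 -0.71]
turn -0.0006 then shift [0.0014 0.0014 0.0118] (no turn: [0.0014 0.0014 0.0118] )
```

```bash
python3 -m handwheel '[[0.001,0.001,0.005,0],[0,0,0.003,0],[0,0,0,0],[0,0,0,0]]'
python3 -m handwheel '[[0,0,0.002,0],[0,0,0,0],[0,0,0,0]]'
python3 -m handwheel '[[0,0,0.002,0],[0,0,0,0],[0,0,0,0]]'
```

```text
time_s: 8.9
position: [0.5846, 0.2166, 0.1284]
tcp_rot: [0.0, -0.691, 0.722, -0.0]
force: [-0.6, 0.4, -1.0]
gripper_width: 0.0137
gripper_force: 29.9
time_s: 9.2
position: [0.5846, 0.2165, 0.1263]
tcp_rot: [-0.0, -0.691, 0.722, -0.0]
force: [-0.1, 0.1, -1.6]
gripper_width: 0.0131
gripper_force: 29.9
time_s: 9.5
position: [0.5849, 0.2166, 0.1247]
tcp_rot: [0.0, -0.691, 0.722, -0.0]
force: [0.1, -0.3, 0.2]
gripper_width: 0.0138
gripper_force: 30.3
```

Contact at z ≈ 0.125, as expected. Now I'll loosen to cage the bar.

```bash
python3 -m handwheel '[[0,0,0,0],[0,0,0,0],[0,0,0,0],[0,0,0.003,0],[0,0,0.003,0],[0,0,0,0],[0,0,0,0]]' 0.024 20
cat > look.py <<'E'
import sys
from h import *
L=[]
for n in("top","side"):
    im,d=cams.camera(n);np.savez(f"{n}.npz",im=im,d=d);o=proj(n,(0.56,.21,.08))[0].astype(int)-45
    L.append(cv2.resize(im[o[1]:o[1]+90,o[0]:o[0]+90],(400,400),interpolation=cv2.INTER_CUBIC));print(n,o)
cv2.imwrite(sys.argv[1],np.hstack(L)[:,:,::-1])
E
python3 look.py pics/lay.png
```

```text
time_s: 10.2
position: [0.5845, 0.2165, 0.118]
tcp_rot: [-0.0, -0.691, 0.722, -0.0]
force: [-0.9, 0.4, 0.4]
gripper_width: 0.0238
gripper_force: 0.3
top [200 145]
side [236 107]
```

View pics/lay.png

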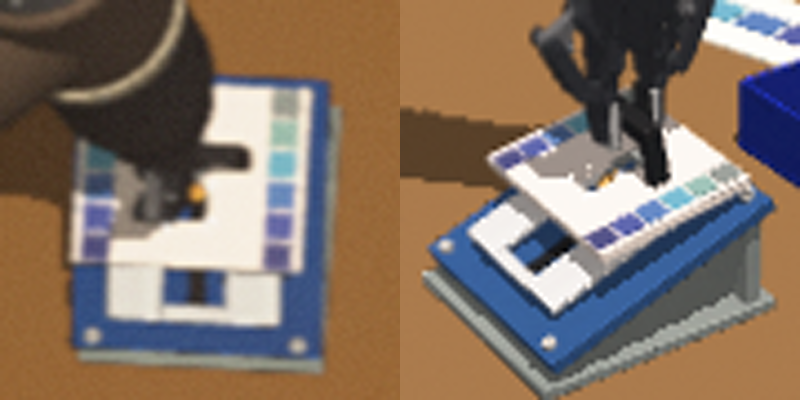

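The plate now lies on the slope. In the top view the brass head shows at (195,192), in the uphill part of the hole (which reaches down to about 212), so the plate still has to go a few mm uphill. I'll fit its pose.

```bash
cat > pf.py <<'E'
from fit import *
from bedm import *
g=lambda a,o:(np.array(a,float)+.5)/(400/90)-.5+o
M=sg*[.06,.075,0]+[0,0,.008]
def pose(T):  # bed-frame x,y,h,tilt,yaw of plate centre
    def P(p):return (M@(Rz(p[4])@Ry(-p[3])).T+p[:3])@B.T+o
    r=ls(lambda p:np.r_[np.concatenate([(proj(n,P(p)[i])-uv).ravel() for n,(i,uv) in T.items()]),p[3]/.05*.5,p[4]/.02*.5],[.035,0,.018,0,0])
    print("x y h tilt yaw",r.x.round(4),"res",r.fun.round(1),"stud in plate x",(xs-r.x[0]).round(4))
E
python3 - <<'E'
from pf import *
pose({"top":([1,2,3],g([(311,88),(300,271),(69,264)],(200,145))),"side":([3,2,1],g([(88,158),(187,249),(349,180)],(236,107)))})
from go import go
go(tcp(xs+.018,.022),yaw)
E
```

```text
x y h tilt yaw [ 0.0291  0.001   0.0224 -0.2036 -0.0094] res [-0.3  0.9 -0.5  0.7  0.3 -0.7 -0.9 -0.8  2.3  1.2 -0.5 -0.7 -2.  -0.2] stud in plate x -0.0054
t 10.3 pos [0.5846 0.2165 0.1182] yaw 3.0976 force [-0.9  1.   0. ] w 0.0239 j [ 0.67  0.37 -0.25 -0.   -0.95 -0.71]
turn -0.0005 then shift [-0.      0.0021 -0.0069] (no turn: [-0.      0.0021 -0.0069] )
```

It rests on the stud and the upper platen end, with the stud at plate x ≈ -5. I'll nudge uphill about 10 mm.

```bash
python3 -m handwheel '[[0,-0.003,-0.001,0],[0,-0.003,-0.001,0],[0,0,0,0],[0,0,0,0]]'
python3 -m handwheel '[[0,-0.003,-0.001,0],[0,0,0,0],[0,0,0,0]]'
python3 -m handwheel '[[0,-0.003,-0.001,0],[0,0,0,0],[0,0,0,0]]'
python3 look.py pics/lay2.png
```

```text
time_s: 10.7
position: [0.5907, 0.2163, 0.1203]
tcp_rot: [0.0, -0.691, 0.723, 0.0]
force: [-0.7, 1.2, -0.1]
gripper_width: 0.0237
gripper_force: 0.4
time_s: 11.0
position: [0.5936, 0.2161, 0.1214]
tcp_rot: [0.0, -0.691, 0.723, -0.0]
force: [-0.9, -0.5, 0.5]
gripper_width: 0.0235
gripper_force: 0.8
time_s: 11.3
position: [0.5967, 0.216, 0.1223]
tcp_rot: [0.0, -0.691, 0.723, 0.0]
force: [-1.4, 0.6, 1.3]
gripper_width: 0.0238
gripper_force: 0.7
top [200 145]
side [236 107]
```

View pics/lay2.png

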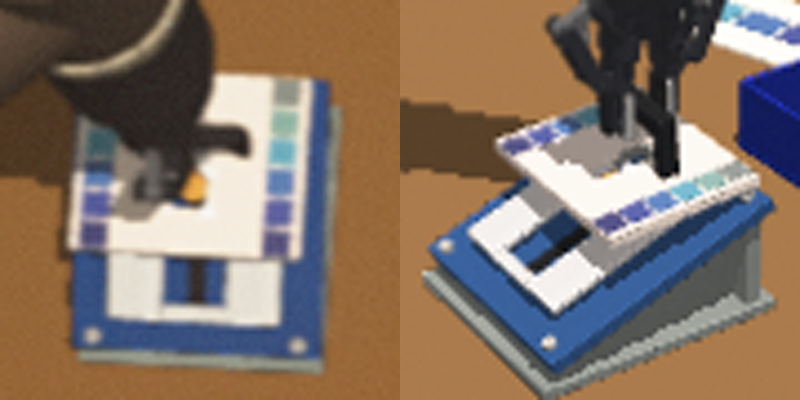

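```bash
python3 - <<'E'
from pf import *
pose({"top":([1,2,3],g([(311,80),(299,259),(68,249)],(200,145))),"side":([3,2,1],g([(98,138),(207,236),(359,182)],(236,107)))})
# outline-based and depth-based check: white plate top plane from depth
for n in("top","side"):
    z=np.load(n+".npz");im=z["im"].astype(int);P=cloud(n,z["d"]);Q=(P-o)@B
    m=(im.min(2)>200)&(abs(Q[...,0]-.03)<.08)&(abs(Q[...,1])<.075)&(Q[...,2]>.018)&(Q[...,2]<.07)
    q=Q[m];A=np.c_[q[:,0],q[:,1],np.ones(len(q))];c=np.linalg.lstsq(A,q[:,2],rcond=None)[0];k=abs(A@c-q[:,2])<.003;c=np.linalg.lstsq(A[k],q[k,2],rcond=None)[0]
    print(n,len(q),"plane slope x,y, h0",c.round(4),"x range",np.percentile(q[:,0],[1,99]).round(4))
    b=(im[...,0]>im[...,2]+70)&(im[...,0]>150)&(abs(Q[...,0]-xs)<.02)&(abs(Q[...,1])<.015);print(" brass px",b.sum(),np.median(Q[b],0).round(4))
E
```

```text
x y h tilt yaw [ 3.760e-02  3.000e-04  2.220e-02 -3.075e-01 -1.230e-02] res [ 0.3  0.  -0.3  0.1  0.3 -0.8 -0.8  0.4  0.1  0.7 -0.1 -1.  -3.1 -0.3] stud in plate x -0.0139
top 578 plane slope x,y, h0 [-0.2727 -0.001   0.0423] x range [-0.0332  0.0875]
 brass px 27 [ 0.0218 -0.0027  0.0212]
side 346 plane slope x,y, h0 [-0.2857  0.004   0.0423] x range [-0.0167  0.0867]
 brass px 2 [ 0.0236 -0.0029  0.0291]
```

Pushing uphill at the handle tips the plate about the platen's upper end. So I'll go past uphill first, back off so it lies down, then push downhill until the hole drops over.

```bash
cat > st.py <<'E'
from bedm import *
for n in("top","side"):
    im,d=cams.camera(n);P=cloud(n,d);Q=(P-o)@B;im=im.astype(int)
    m=(im.min(2)>200)&(abs(Q[...,0]-.03)<.09)&(abs(Q[...,1])<.075)&(Q[...,2]>.0175)&(Q[...,2]<.07)
    q=Q[m];A=np.c_[q[:,0],q[:,1],np.ones(len(q))];k=np.ones(len(q),bool)
    for _ in range(4):c=np.linalg.lstsq(A[k],q[k,2],rcond=None)[0];k=abs(A@c-q[:,2])<.003
    print(n,k.sum(),"slope x,y",c[:2].round(3),"underside h at x=0,stud,.07:",[round(1000*(c[0]*x+c[2]-.008),1) for x in(0,xs,.07)],"x range",np.percentile(q[k,0],[1,99]).round(4))
s=manip.get_state();print("tool bed",tobed(s["position"]+[0,0,.019]).round(4),"F",s["force"].round(1),"F bed",(s["force"]@B).round(1),"t",s["time_s"])
E
python3 -m handwheel '[[0,-0.003,-0.001,0],[0,-0.003,-0.001,0],[0,-0.003,-0.001,0],[0,0,0,0],[0,0,0,0]]'
python3 st.py
python3 -m handwheel '[[0,0.003,0,0],[0,0.003,0.001,0],[0,0,0,0],[0,0,0,0]]'
python3 st.py
```

```text
time_s: 11.9
position: [0.6057, 0.2156, 0.1252]
tcp_rot: [0.0, -0.691, 0.723, 0.0]
force: [-0.7, 0.9, -0.1]
gripper_width: 0.0239
gripper_force: 0.4
top 341 slope x,y [-0.269  0.027] underside h at x=0,stud,.07: [np.float64(36.7), np.float64(30.3), np.float64(17.8)] x range [-0.0074  0.0924]
side 300 slope x,y [-0.331  0.006] underside h at x=0,stud,.07: [np.float64(37.7), np.float64(29.8), np.float64(14.5)] x range [-0.0085  0.0854]
tool bed [0.0754 0.     0.0602] F [-0.9  0.8 -0.5] F bed [-1.   0.8 -0.1] t 12.0
time_s: 12.4
position: [0.5994, 0.2159, 0.1244]
tcp_rot: [-0.0, -0.691, 0.722, -0.0]
force: [-1.1, -1.1, 0.4]
gripper_width: 0.0238
gripper_force: 0.5
top 413 slope x,y [-0.174  0.007] underside h at x=0,stud,.07: [np.float64(27.8), np.float64(23.7), np.float64(15.7)] x range [-0.0115  0.0955]
side 325 slope x,y [-0.205  0.007] underside h at x=0,stud,.07: [np.float64(28.3), np.float64(23.5), np.float64(13.9)] x range [-0.0116  0.0935]
tool bed [ 0.0695 -0.      0.0615] F [-0.9 -0.   0.3] F bed [-0.8 -0.1  0.6] t 12.5
```

```bash
python3 -m handwheel '[[0,0.003,0.001,0],[0,0.003,0.001,0],[0,0,0,0],[0,0,0,0]]'
python3 st.py
python3 -m handwheel '[[0,0.003,0.001,0],[0,0,0,0],[0,0,0,0]]'
python3 st.py
python3 -m handwheel '[[0,0.002,0.001,0],[0,0,0,0],[0,0,0,0]]'
python3 st.py
```

```text
time_s: 12.9
position: [0.5934, 0.2161, 0.1224]
tcp_rot: [-0.0, -0.691, 0.722, -0.0]
force: [-1.8, 0.3, -0.6]
gripper_width: 0.0237
gripper_force: 0.6
top 445 slope x,y [-0.071  0.006] underside h at x=0,stud,.07: [np.float64(19.2), np.float64(17.5), np.float64(14.3)] x range [-0.0144  0.1019]
side 363 slope x,y [-0.081  0.005] underside h at x=0,stud,.07: [np.float64(19.2), np.float64(17.3), np.float64(13.5)] x range [-0.0136  0.102 ]
tool bed [ 0.0632 -0.      0.0617] F [-0.3  0.1  0.2] F bed [-0.2  0.   0.3] t 13.0
time_s: 13.3
position: [0.5905, 0.2163, 0.1213]
tcp_rot: [-0.0, -0.691, 0.722, -0.0]
force: [-0.6, -0.0, 0.4]
gripper_width: 0.0238
gripper_force: 0.5
top 398 slope x,y [-0.012  0.006] underside h at x=0,stud,.07: [np.float64(15.0), np.float64(14.7), np.float64(14.1)] x range [-0.0247  0.1004]
side 373 slope x,y [-0.019  0.002] underside h at x=0,stud,.07: [np.float64(14.6), np.float64(14.2), np.float64(13.3)] x range [-0.0146  0.1026]
tool bed [0.06   0.     0.0617] F [-1.9  0.4  0.4] F bed [-1.7  0.3  1. ] t 13.4
time_s: 13.7
position: [0.5888, 0.2164, 0.1204]
tcp_rot: [0.0, -0.691, 0.722, -0.0]
force: [-0.3, 0.1, -0.4]
gripper_width: 0.0239
gripper_force: 0.0
top 397 slope x,y [0.018 0.008] underside h at x=0,stud,.07: [np.float64(13.1), np.float64(13.6), np.float64(14.4)] x range [-0.0541  0.1002]
side 366 slope x,y [-0.     0.001] underside h at x=0,stud,.07: [np.float64(13.2), np.float64(13.1), np.float64(13.1)] x range [-0.0154  0.1024]
tool bed [0.058  0.0001 0.0615] F [-0.2  0.2  0.4] F bed [-0.1  0.2  0.4] t 13.8
```

The hole has dropped over the head: slope 0, h ≈ 14 everywhere. I'll centre on the bar and close to just under the tilted bar's width (18.6 mm), so the pads hardly turn it.

```bash
python3 -m handwheel '[[0,0.003,0.001,0],[0,0,0,0],[0,0,0,0]]'
python3 -m handwheel '[[0,0,0,0],[0,0,0,0],[0,0,0,0],[0,0,0,0]]' 0.0175 20
python3 st.py
```

```text
time_s: 14.1
position: [0.5855, 0.2165, 0.1193]
tcp_rot: [-0.0, -0.691, 0.722, -0.0]
force: [0.8, 0.6, -0.1]
gripper_width: 0.0238
gripper_force: 0.0
time_s: 14.5
position: [0.5857, 0.2165, 0.1194]
tcp_rot: [0.0, -0.691, 0.722, -0.0]
force: [-0.3, 0.9, 1.4]
gripper_width: 0.0179
gripper_force: 8.4
top 372 slope x,y [-0.012 -0.029] underside h at x=0,stud,.07: [np.float64(13.4), np.float64(13.1), np.float64(12.5)] x range [-0.0378  0.0996]
side 383 slope x,y [-0.013  0.   ] underside h at x=0,stud,.07: [np.float64(13.6), np.float64(13.3), np.float64(12.7)] x range [-0.0162  0.1024]
tool bed [0.0547 0.     0.0615] F [-0.8 -0.1  1.6] F bed [-0.1 -0.1  1.8] t 14.6
```

It's snug with the plate still flat. Now I'll press along the bed normal in small steps.

```bash
python3 -m handwheel '[[0,-0.0007,0.0019,0],[0,0,0,0],[0,0,0,0]]' 0.0165 30
python3 st.py
python3 -m handwheel '[[0,-0.0007,0.0019,0],[0,0,0,0],[0,0,0,0]]'
python3 st.py
```

```text
time_s: 14.9
position: [0.5865, 0.2166, 0.1175]
tcp_rot: [0.0, -0.691, 0.722, -0.0]
force: [0.0, 0.4, 2.2]
gripper_width: 0.017
gripper_force: 20.7
top 365 slope x,y [-0.008 -0.003] underside h at x=0,stud,.07: [np.float64(12.7), np.float64(12.5), np.float64(12.2)] x range [-0.0201  0.0993]
side 331 slope x,y [-0.007 -0.004] underside h at x=0,stud,.07: [np.float64(11.9), np.float64(11.7), np.float64(11.3)] x range [-0.0164  0.1003]
tool bed [0.0549 0.0001 0.0596] F [0.8 0.3 2.6] F bed [1.6 0.3 2.2] t 15.0
time_s: 15.3
position: [0.5871, 0.2165, 0.1156]
tcp_rot: [0.0, -0.691, 0.722, -0.0]
force: [0.8, 0.4, 2.8]
gripper_width: 0.0167
gripper_force: 21.2
top 257 slope x,y [-0.005 -0.003] underside h at x=0,stud,.07: [np.float64(11.4), np.float64(11.2), np.float64(11.0)] x range [-0.0169  0.099 ]
side 189 slope x,y [-0.003  0.003] underside h at x=0,stud,.07: [np.float64(11.1), np.float64(11.1), np.float64(10.9)] x range [-0.0172  0.0966]
tool bed [0.0548 0.0001 0.0576] F [-0.1  0.   3.6] F bed [1.1 0.  3.4] t 15.4
```

```bash
sed -i 's/>.0175/>.0125/' st.py; python3 -m handwheel '[[0,-0.0007,0.0019,0],[0,0,0,0],[0,0,0,0]]'
python3 -m handwheel '[[0,-0.0006,0.0016,0],[0,0,0,0],[0,0,0,0]]'
python3 st.py
```

```text
time_s: 15.7
position: [0.5877, 0.2164, 0.1137]
tcp_rot: [0.0, -0.691, 0.722, -0.0]
force: [-0.9, 0.0, 5.2]
gripper_width: 0.0174
gripper_force: 21.6
time_s: 16.0
position: [0.5883, 0.2165, 0.1121]
tcp_rot: [0.0, -0.691, 0.722, 0.0]
force: [-2.0, 0.4, 5.4]
gripper_width: 0.0167
gripper_force: 21.7
top 317 slope x,y [-0.004  0.006] underside h at x=0,stud,.07: [np.float64(7.3), np.float64(7.2), np.float64(7.0)] x range [-0.0352  0.0992]
side 285 slope x,y [-0.007  0.003] underside h at x=0,stud,.07: [np.float64(6.8), np.float64(6.6), np.float64(6.3)] x range [-0.0169  0.1004]
tool bed [0.0547 0.0001 0.0539] F [-1.   0.7  5.1] F bed [0.7 0.6 5.1] t 16.1
```

h ≈ 7, so the plate is under the head. Now slide down the slope.

```bash
python3 -m handwheel '[[0,0.0028,0.001,0],[0,0.0028,0.001,0],[0,0,0,0],[0,0,0,0]]'
python3 st.py
python3 -m handwheel '[[0,0.0028,0.001,0],[0,0.0028,0.001,0],[0,0,0,0],[0,0,0,0]]'
python3 st.py
```

```text
time_s: 16.5
position: [0.5833, 0.2169, 0.1105]
tcp_rot: [0.001, -0.692, 0.722, -0.0]
force: [0.1, 0.7, 5.3]
gripper_width: 0.0171
gripper_force: 23.8
top 328 slope x,y [-0.005 -0.016] underside h at x=0,stud,.07: [np.float64(6.7), np.float64(6.6), np.float64(6.4)] x range [-0.0216  0.0937]
side 285 slope x,y [-0.003  0.003] underside h at x=0,stud,.07: [np.float64(6.5), np.float64(6.4), np.float64(6.3)] x range [-0.0216  0.096 ]
tool bed [0.0494 0.0003 0.054 ] F [0.  0.5 5.7] F bed [1.9 0.5 5.3] t 16.6
time_s: 17.0
position: [0.5777, 0.2172, 0.1085]
tcp_rot: [0.001, -0.691, 0.722, -0.0]
force: [-0.3, 1.2, 5.9]
gripper_width: 0.017
gripper_force: 24.2
top 305 slope x,y [-0.008 -0.009] underside h at x=0,stud,.07: [np.float64(6.8), np.float64(6.6), np.float64(6.2)] x range [-0.0282  0.0879]
side 316 slope x,y [-0.005  0.001] underside h at x=0,stud,.07: [np.float64(6.4), np.float64(6.3), np.float64(6.1)] x range [-0.0273  0.0903]
tool bed [0.0435 0.0003 0.0541] F [-0.1  0.3  5.3] F bed [1.7 0.3 5.1] t 17.1
```

```bash
python3 -m handwheel '[[0,0.0028,0.001,0],[0,0.0028,0.001,0],[0,0.0028,0.001,0],[0,0,0,0],[0,0,0,0]]'
python3 st.py
python3 -m handwheel '[[0,0.0028,0.001,0],[0,0.0028,0.001,0],[0,0,0,0],[0,0,0,0]]'
python3 st.py
```

```text
time_s: 17.6
position: [0.5692, 0.2175, 0.1055]
tcp_rot: [0.001, -0.691, 0.722, -0.0]
force: [0.7, 0.5, 4.9]
gripper_width: 0.0169
gripper_force: 24.4
top 301 slope x,y [0.004 0.001] underside h at x=0,stud,.07: [np.float64(7.2), np.float64(7.3), np.float64(7.4)] x range [-0.0371  0.0789]
side 274 slope x,y [-0.001  0.   ] underside h at x=0,stud,.07: [np.float64(6.5), np.float64(6.4), np.float64(6.4)] x range [-0.0362  0.081 ]
tool bed [0.0345 0.0004 0.0541] F [-0.9  0.8  4.9] F bed [0.8 0.7 4.9] t 17.7
time_s: 18.1
position: [0.5636, 0.2178, 0.1035]
tcp_rot: [0.001, -0.691, 0.722, -0.0]
force: [0.4, 0.4, 5.8]
gripper_width: 0.0168
gripper_force: 24.4
top 292 slope x,y [0.001 0.003] underside h at x=0,stud,.07: [np.float64(6.9), np.float64(6.9), np.float64(6.9)] x range [-0.0433  0.0727]
side 294 slope x,y [ 0.001 -0.004] underside h at x=0,stud,.07: [np.float64(6.3), np.float64(6.3), np.float64(6.4)] x range [-0.0424  0.0751]
tool bed [0.0285 0.0003 0.0542] F [0.8 0.9 5.6] F bed [2.6 1.  5. ] t 18.2
```

```bash
for i in 1; do :; done
python3 -m handwheel '[[0,0.0019,0.0007,0],[0,0,0,0],[0,0,0,0]]'
python3 -m handwheel '[[0,0.0014,0.0005,0],[0,0,0,0],[0,0,0,0]]'
python3 st.py
python3 -m handwheel '[[0,0.0014,0.0005,0],[0,0,0,0],[0,0,0,0]]'
python3 st.py
```

```text
time_s: 18.5
position: [0.5619, 0.2179, 0.1029]
tcp_rot: [0.001, -0.691, 0.722, -0.0]
force: [0.8, 0.3, 5.4]
gripper_width: 0.0171
gripper_force: 24.3
time_s: 18.8
position: [0.5606, 0.218, 0.1024]
tcp_rot: [0.001, -0.692, 0.722, -0.0]
force: [0.3, 0.1, 5.5]
gripper_width: 0.0167
gripper_force: 24.3
top 312 slope x,y [-0.003 -0.001] underside h at x=0,stud,.07: [np.float64(6.9), np.float64(6.8), np.float64(6.7)] x range [-0.0459  0.07  ]
side 320 slope x,y [0.001 0.001] underside h at x=0,stud,.07: [np.float64(6.4), np.float64(6.5), np.float64(6.5)] x range [-0.0454  0.0719]
tool bed [0.0253 0.0004 0.0542] F [ 0.2 -0.1  6. ] F bed [ 2.3 -0.1  5.6] t 18.9
time_s: 19.2
position: [0.5592, 0.218, 0.1019]
tcp_rot: [0.001, -0.691, 0.722, -0.0]
force: [1.0, 0.7, 5.8]
gripper_width: 0.0168
gripper_force: 24.3
top 304 slope x,y [-0.001 -0.006] underside h at x=0,stud,.07: [np.float64(7.1), np.float64(7.1), np.float64(7.0)] x range [-0.0471  0.0698]
side 321 slope x,y [ 0.    -0.004] underside h at x=0,stud,.07: [np.float64(6.3), np.float64(6.3), np.float64(6.3)] x range [-0.0472  0.07  ]
tool bed [0.0239 0.0004 0.0542] F [ 0.8 -0.1  5.2] F bed [ 2.5 -0.   4.6] t 19.3
```

```bash
python3 -m handwheel '[[0,0.001,0.0004,0],[0,0,0,0],[0,0,0,0]]'
python3 -m handwheel '[[0,0.001,0.0004,0],[0,0,0,0],[0,0,0,0]]'
python3 st.py
```

```text
time_s: 19.6
position: [0.5584, 0.2181, 0.1016]
tcp_rot: [0.001, -0.692, 0.722, -0.0]
force: [1.8, -0.3, 6.3]
gripper_width: 0.0167
gripper_force: 24.3
time_s: 19.9
position: [0.5581, 0.2182, 0.1015]
tcp_rot: [0.002, -0.692, 0.722, -0.001]
force: [3.8, -0.4, 6.1]
gripper_width: 0.0169
gripper_force: 24.0
top 311 slope x,y [-0.    -0.018] underside h at x=0,stud,.07: [np.float64(6.5), np.float64(6.5), np.float64(6.5)] x range [-0.0478  0.0668]
side 310 slope x,y [-0.001 -0.002] underside h at x=0,stud,.07: [np.float64(6.4), np.float64(6.4), np.float64(6.3)] x range [-0.0484  0.0699]
tool bed [0.0227 0.0005 0.0542] F [ 3.6 -1.2  6.2] F bed [ 5.6 -1.1  4.5] t 20.0
```

The slot's end is felt (5.6 N). I'll back off about 1 mm and let it rise along the bed normal.

```bash
python3 -m handwheel '[[0,-0.0014,-0.0005,0],[0,0,0,0],[0,0,0,0]]'
python3 -m handwheel '[[0,0.0007,-0.0019,0],[0,0,0,0],[0,0.0007,-0.0019,0],[0,0,0,0],[0,0,0,0]]'
python3 st.py
python3 -m handwheel '[[0,0.0003,-0.0009,0],[0,0,0,0],[0,0,0,0]]'
python3 st.py
```

```text
time_s: 20.3
position: [0.5583, 0.2181, 0.1014]
tcp_rot: [0.001, -0.691, 0.722, -0.0]
force: [-0.7, 0.5, 6.6]
gripper_width: 0.0169
gripper_force: 24.5
time_s: 20.8
position: [0.5569, 0.2181, 0.1052]
tcp_rot: [0.001, -0.691, 0.722, -0.0]
force: [1.3, 1.9, 4.9]
gripper_width: 0.0171
gripper_force: 24.4
top 346 slope x,y [ 0.007 -0.008] underside h at x=0,stud,.07: [np.float64(9.6), np.float64(9.8), np.float64(10.1)] x range [-0.054   0.0672]
side 386 slope x,y [0.    0.006] underside h at x=0,stud,.07: [np.float64(9.7), np.float64(9.7), np.float64(9.7)] x range [-0.0479  0.0694]
tool bed [0.0227 0.0004 0.0581] F [1.7 2.5 5.2] F bed [3.3 2.6 4.3] t 20.9
time_s: 21.2
position: [0.5565, 0.218, 0.1059]
tcp_rot: [0.0, -0.691, 0.722, -0.0]
force: [3.1, 2.5, 3.3]
gripper_width: 0.0169
gripper_force: 24.4
top 346 slope x,y [ 0.008 -0.006] underside h at x=0,stud,.07: [np.float64(10.7), np.float64(10.9), np.float64(11.2)] x range [-0.05   0.067]
side 400 slope x,y [ 0.002 -0.002] underside h at x=0,stud,.07: [np.float64(10.1), np.float64(10.1), np.float64(10.3)] x range [-0.048   0.0696]
tool bed [0.0226 0.0003 0.0589] F [4.6 2.3 3.7] F bed [5.5 2.5 1.9] t 21.3
```

```bash
python3 -m handwheel '[[-0.0005,-0.0009,-0.0003,0],[0,0,0,0],[0,0,0,0]]'
python3 st.py
python3 -m handwheel '[[0,0.0003,-0.0009,0],[0,0,0,0],[0,0,0,0]]'
python3 st.py
```

```text
time_s: 21.6
position: [0.5566, 0.218, 0.1058]
tcp_rot: [-0.001, -0.691, 0.723, 0.0]
force: [1.4, 1.1, 4.6]
gripper_width: 0.0167
gripper_force: 24.6
top 339 slope x,y [-0.005 -0.019] underside h at x=0,stud,.07: [np.float64(10.5), np.float64(10.4), np.float64(10.1)] x range [-0.0495  0.0672]
side 391 slope x,y [-0.005 -0.01 ] underside h at x=0,stud,.07: [np.float64(9.9), np.float64(9.8), np.float64(9.5)] x range [-0.0481  0.0701]
tool bed [0.0227 0.0002 0.0588] F [0.8 1.3 2.8] F bed [1.6 1.3 2.4] t 21.7
time_s: 22.0
position: [0.5565, 0.218, 0.1067]
tcp_rot: [-0.0, -0.691, 0.723, 0.0]
force: [0.9, 0.9, 1.3]
gripper_width: 0.0171
gripper_force: 23.8
top 362 slope x,y [-0.004  0.013] underside h at x=0,stud,.07: [np.float64(12.1), np.float64(12.0), np.float64(11.8)] x range [-0.0489  0.0674]
side 384 slope x,y [ 0.003 -0.002] underside h at x=0,stud,.07: [np.float64(10.9), np.float64(10.9), np.float64(11.1)] x range [-0.0476  0.0685]
tool bed [0.0229 0.0003 0.0597] F [0.8 1.3 1.8] F bed [1.3 1.4 1.4] t 22.1
```

It's rising to about 12 and the load is vanishing. I'll release.

```bash
python3 -m handwheel '[[0,0,0,0],[0,0,0,0],[0,0,0,0],[0,0,0,0]]' 0.024
python3 st.py
python3 -m handwheel '[[0,0,0,0],[0,0,0,0],[0,0,0,0],[0,0,0,0]]' 0.045
python3 st.py
```

```text
time_s: 22.5
position: [0.5564, 0.218, 0.1067]
tcp_rot: [-0.0, -0.691, 0.723, 0.0]
force: [0.7, -0.2, -0.2]
gripper_width: 0.0241
gripper_force: 0.0
top 348 slope x,y [-0.002 -0.02 ] underside h at x=0,stud,.07: [np.float64(11.8), np.float64(11.7), np.float64(11.6)] x range [-0.0566  0.0675]
side 395 slope x,y [0.001 0.001] underside h at x=0,stud,.07: [np.float64(11.3), np.float64(11.3), np.float64(11.3)] x range [-0.0474  0.0687]
tool bed [0.023  0.0004 0.0597] F [-0.1  0.5  0.4] F bed [0.1 0.5 0.4] t 22.6
time_s: 23.0
position: [0.5567, 0.2183, 0.1069]
tcp_rot: [0.0, -0.691, 0.723, 0.0]
force: [-0.5, 0.1, -0.3]
gripper_width: 0.0449
gripper_force: 0.0
top 339 slope x,y [0.002 0.002] underside h at x=0,stud,.07: [np.float64(12.0), np.float64(12.1), np.float64(12.2)] x range [-0.0487  0.0671]
side 384 slope x,y [-0.002 -0.006] underside h at x=0,stud,.07: [np.float64(11.1), np.float64(11.0), np.float64(11.0)] x range [-0.0476  0.0691]
tool bed [0.0232 0.0005 0.0598] F [ 0.4  0.3 -0.2] F bed [ 0.3  0.3 -0.3] t 23.1
```

Locked at h ≈ 12 with no load. I'll retreat upward and take a last look.

```bash
python3 -m handwheel '[[0,0,-0.01,0],[0,0,-0.03,0],[0,0,-0.045,0],[0,0,-0.045,0],[0.045,0,0,0],[0.045,0,0,0],[0.045,0,0,0],[0.045,0,0,0]]'
python3 -m handwheel '[[0,0,0,0],[0,0,0,0],[0,0,0,0],[0,0,0,0]]'
python3 st.py; python3 look.py pics/end.png
```

```text
time_s: 23.9
position: [0.5485, 0.037, 0.2381]
tcp_rot: [0.001, -0.692, 0.722, -0.0]
force: [0.9, 0.3, -0.0]
gripper_width: 0.0448
gripper_force: 0.0
time_s: 24.3
position: [0.549, 0.0394, 0.2371]
tcp_rot: [0.0, -0.692, 0.722, -0.0]
force: [-0.8, -0.3, -0.6]
gripper_width: 0.0449
gripper_force: 0.0
top 219 slope x,y [-0.004 -0.018] underside h at x=0,stud,.07: [np.float64(11.4), np.float64(11.3), np.float64(11.2)] x range [-0.0483  0.002 ]
side 274 slope x,y [ 0.008 -0.006] underside h at x=0,stud,.07: [np.float64(11.1), np.float64(11.3), np.float64(11.7)] x range [-0.0481  0.0035]
tool bed [ 0.0677 -0.1785  0.1819] F [-0.2 -0.9  0.2] F bed [-0.  -0.9  0.2] t 24.4
top [200 145]
side [236 107]
```

View pics/end.png

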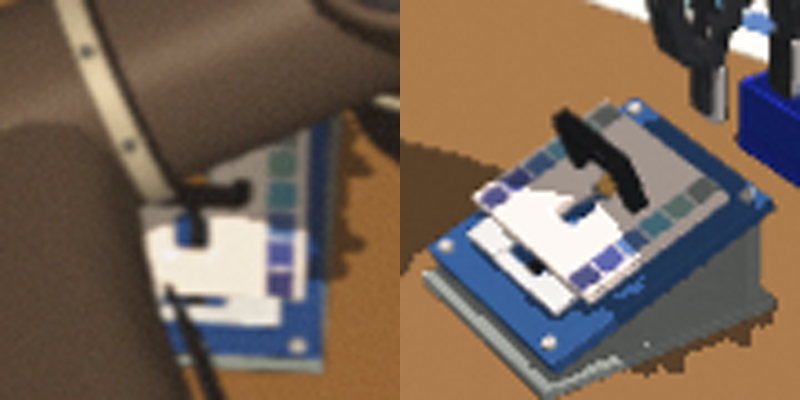

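The side view shows the plate flat on the slope at h ≈ 12. The hole at (580,210) is empty and the brass head is in the pocket under the handle at (608,187). The gripper is clear.

```bash
python3 -c "
from station import hand_in
print(hand_in())"
```

```text
the job is handed in; nothing more can be done
None
```

The white plate is mounted and locked on the jig's stud, sitting about 12 mm above the bed with the gripper clear. The job was handed in at about 24 s; wrist force readings stayed under 8 N throughout.

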